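# Raise a torque setting by four clicks

## Task

On the grey driver controller, turn the black click-stop dial exactly four clicks clockwise (seen from above) by pushing its raised lug gently with a fingertip, and leave it resting in that fourth click. Then press the round steel set button beside it fully down and let it come up again. Only touch and push: grip and lift nothing, and leave the mug, screwdriver, metal block and tin where they are.

Things in the scene. Friction and masses are not known exactly. Their poses are not given: they have to be found in the camera images.
- controller: grey flat box screwed to the bench, 150 (x) x 190 (y) x 55 mm high; origin at the centre of its underside, z up. It carries the black dial on the half toward its +y and the set button on the half toward its -y. Dark ticks round the dial stand one click (20 degrees) apart.
- dial_axis (a point): point on the dial's vertical axis at the height of the dial's flat top (69 mm above the bench). The dial is a black disc of 42 mm radius, 14 mm thick, with a low hub (radius 16 mm, 4 mm high) in the middle; its axes are the controller's
- lug (a point): centre of the bare-metal lug that stands on the dial and turns with it: 22 mm along the radius (19 to 41 mm from the axis), 10 mm thick across it, its top 23 mm above the dial's flat top; this point lies 30 mm from the axis and 11 mm above the flat top. Push on its flat side, square to the radius. At the start it lies 40 degrees counter-clockwise (seen from above) of the controller's +x axis
- dial (a joint): angle of the dial in rad, 0 at the start, growing clockwise seen from above; click stops every 0.349 rad (20 degrees), four clicks = 1.396. It has end stops at about three clicks back and seven clicks forward. Between clicks the dial resists with up to 0.15 Nm (about 5 N at the lug), most at a quarter of the way; past half-way it snaps ahead by itself into the next stop and stays there
- set_button_top (a point): centre of the top face of the round steel push button (radius 13 mm), in a black collar; this point moves with the button, which is pressed straight down
- set_button (a joint): travel of the button in m, 0 when out, 0.006 fully down (5 N); springs back by itself
- mug: white ceramic mug with handle, 82x114x91 mm, bystander; origin at the centre of its underside
- driver: screwdriver lying down, 163 mm long, bystander; origin under its middle
- block: small grey metal block with two holes, 30x50x20 mm, bystander; origin at the centre of its underside
- tin: round tin, 57 mm across, 24 mm high, bystander; origin at the centre of its underside

How it is judged:
By the outcome, as a careful person would: the job done as asked, in the order asked, and still so for the second after the job is handed in, with the robot touching nothing.
It also fails if it takes over 58 s, if anything falls off the work surface, if the arm or the gripper's body presses on something with over 40 N, if the wrist force passes 120 N, or if a joint passes its speed limit or range.

## Robot

A 6-joint arm with a two-finger parallel gripper is mounted at the origin on the work surface; the furniture and walls round the work are solid. World frame = base frame: x ahead of the robot, y to its left, z up, the work surface at z = 0. Lengths are in mm, angles in rad, forces in N, time in s.
With the tool pointing down it reaches from about 250 to 800 mm from the base axis. Payload 8.5 kg.
Tool frame: the origin (TCP) lies on the centre line of the jaws, within the pads' length; the fingertips stand 25 mm ahead of it and the grasp point (between the pads) lies 6 mm ahead of it; z points along the fingers, y is the direction in which the jaws open and shut (so a half turn about z gives the same grasp; the last joint's range is limited). The gripper opens to 85 mm and grips with 20 to 120 N. Pads are 22 mm wide; open, the fingers measure 114 mm over their backs; the gripper's body (76 mm by 85 mm) begins 54 mm behind the grasp point. The pads swing forward as they close: fully open they stand 13 mm farther back than shut.
Start: joints at [-1.259, 0.238, -0.013, 1.319, 0, 1.571], TCP at [161.041, -499.647, 256.276] pointing down, gripper open.
Joint ranges: [-2.66, 2.66], [-1.03, 1.9], [-1.14, 1.46], [-1.82, 2.27], [-1.45, 1.34], [-3.14, 3.14]. Speed limits (rad/s): [2.22, 2.22, 2.79, 3.14, 3.14, 3.14].

## Interface

Orientations are given as a rotation vector (axis times angle).
In Python, from rig import env, vision, monitor gives the robot as it stands. Calls block until the motion is done:
- env.reach(position, orientation): joint-space move of the TCP to a pose.
- env.movel(position, ori=None, speed=150, contact_N=None): straight line of the TCP; ori=None keeps the orientation; speed is the mean speed in mm/s. With contact_N (N) it stops when the force on the tool has changed by that much, and returns True; else False.
- env.move_joints(angles): joint-space move.
- env.set_gripper(opening): finger opening in mm; the grip force is fixed at half the most; returns when the fingers have stopped.
- env.sleep(seconds).
- env.inverse_kinematics(position, orientation): joint angles nearest the present ones, or None.
- vision.grab_frame(name): name is "scene" or "side" or "wrist"; returns a dict with "img" (384x512x3 uint8, red, green, blue), "mtx" (3x3 intrinsics, pixels), "pose" (4x4, takes a point from camera to world coordinates). Camera axes: x right, y up, looking along -z (the intrinsics and any distortion apply to the point x, -y, -z); pixel columns grow to the right and rows downward; lengths in mm; the calibration is good to about 2 mm. A picture is of the moment at which its call begins. There is no depth.
A pose or a line that the arm cannot do raises env.IKError and nothing moves.
- env.sign_off(): hands the job in, once; it reports no verdict.
Readings, each from a call of its own:
- monitor.read_time(): time.
- monitor.read_qpos(): joint angles.
- monitor.read_joint_vel(): joint speeds.
- monitor.read_tau(): joint torques, N m.
- monitor.read_eef_pos(): TCP position.
- monitor.read_orientation(): TCP orientation.
- monitor.read_wrist_force(): force on the tool from outside, world axes, zero at the start.
- monitor.read_wrist_torque(): the same for the moment, N m.
- monitor.read_grip_width(): finger opening in mm.
Only numpy, scipy, OpenCV 4.12 (cv2) and the standard library are available. Lean on these libraries where they do the work, as an engineer would, in place of code of your own. Each camera call takes 0.05 s, during which the arm holds its last target.

## Working session

There is one attempt and no reset: what is moved stays moved. The work goes in short steps, each a Python script; the robot and the scene stay as the last script left them, time stands still between calls to the robot, and variables do not carry over. Pictures are saved under pics/ and viewed, and the job is handed in when it is done.

```bash
mkdir -p pics; ls
python3 - <<'E'
from rig import env, vision, monitor
import cv2
for n in ["scene","side","wrist"]:
    f=vision.grab_frame(n); cv2.imwrite(f"pics/a_{n}.png",f["img"][:,:,::-1]); print(n,f["mtx"].tolist(),f["pose"].round(3).tolist(),[k for k in f])
print(monitor.read_time(),monitor.read_orientation(),monitor.read_wrist_force())
E
```

```text
pics
scene [[409.07736827336606, 0.0, 254.61875891951303], [0.0, 409.07736827336606, 200.34129764855498], [0.0, 0.0, 1.0]] [[-0.659, 0.38, -0.649, -112.594], [-0.752, -0.324, 0.574, 757.864], [0.008, 0.867, 0.499, 517.491], [0.0, 0.0, 0.0, 1.0]] ['img', 'mtx', 'pose']
side [[351.78690952221643, 0.0, 257.47295940197927], [0.0, 351.78690952221643, 192.3426398979725], [0.0, 0.0, 1.0]] [[-0.992, 0.034, -0.122, 359.697], [-0.123, -0.464, 0.877, 1049.866], [-0.027, 0.885, 0.464, 514.978], [0.0, 0.0, 0.0, 1.0]] ['img', 'mtx', 'pose']
wrist [[294.68289553424944, 0.0, 254.3804535460755], [0.0, 294.68289553424944, 191.09771138707697], [0.0, 0.0, 1.0]] [[0.308, 0.916, 0.255, 223.786], [-0.951, 0.297, 0.082, -477.845], [-0.0, -0.268, 0.963, 373.031], [0.0, 0.0, 0.0, 1.0]] ['img', 'mtx', 'pose']
0.15 [-3.10237292e+00 -4.87720127e-01  2.80662100e-04] [-0.13447814 -0.45329024 -0.10508136]
```

View pics/a_scene.png

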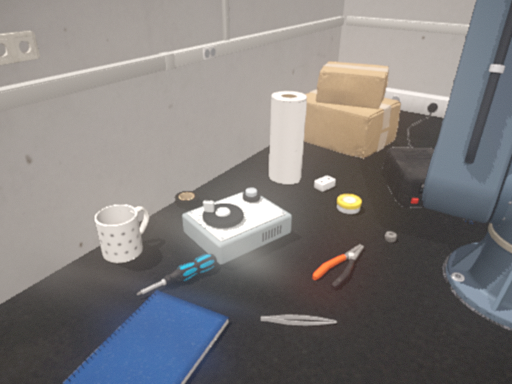

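View pics/a_side.png

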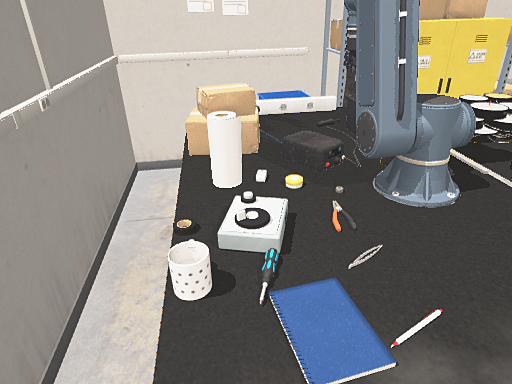

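View pics/a_wrist.png

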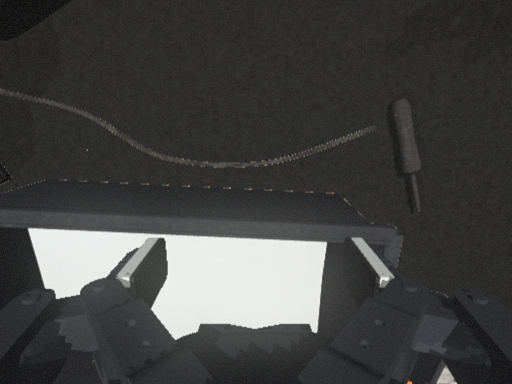

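The scene view shows the controller at about (237,222), the dial at (222,215), the lug at (208,206) and the button at (251,194). The side view has the controller at about (253,222), the dial at (251,217) and the button at (249,197). The wrist camera sees only the gripper over a black box. I'll enlarge the first two views and measure.

```bash
cat > h.py <<'E'
import numpy as np, cv2
def ray(f,u,v):
    K,P=f["mtx"],f["pose"]; d=np.array([(u-K[0,2])/K[0,0],-(v-K[1,2])/K[1,1],-1.0]); return P[:3,3],P[:3,:3]@d
def onz(f,u,v,z):
    o,d=ray(f,u,v); return o+d*(z-o[2])/d[2]
def proj(f,p):
    P=f["pose"]; c=P[:3,:3].T@(np.asarray(p,float)-P[:3,3]); K=f["mtx"]
    return np.array([K[0,2]+K[0,0]*c[0]/-c[2],K[1,2]+K[1,1]*-c[1]/-c[2]])
E
python3 - <<'E'
from rig import vision
from h import *
import pickle
for n,(x,y) in dict(scene=(175,178),side=(210,180)).items():
    f=vision.grab_frame(n); pickle.dump(f,open(n+".pkl","wb"))
    c=f["img"][y:y+85,x:x+125,::-1]; cv2.imwrite(f"pics/b_{n}.png",cv2.resize(c,None,fx=6,fy=6,interpolation=cv2.INTER_CUBIC))
f=pickle.load(open("scene.pkl","rb")); print(onz(f,222,215,69),onz(f,251,190,65))
f=pickle.load(open("side.pkl","rb")); print(onz(f,251,217,69),onz(f,249,195,65))
E
```

```text
[468.86513017 332.73703624  69.        ] [517.56222241 211.4934711   65.        ]
[476.32254349 334.92775726  69.        ] [498.67634644 216.23910397  65.        ]
```

View pics/b_scene.png

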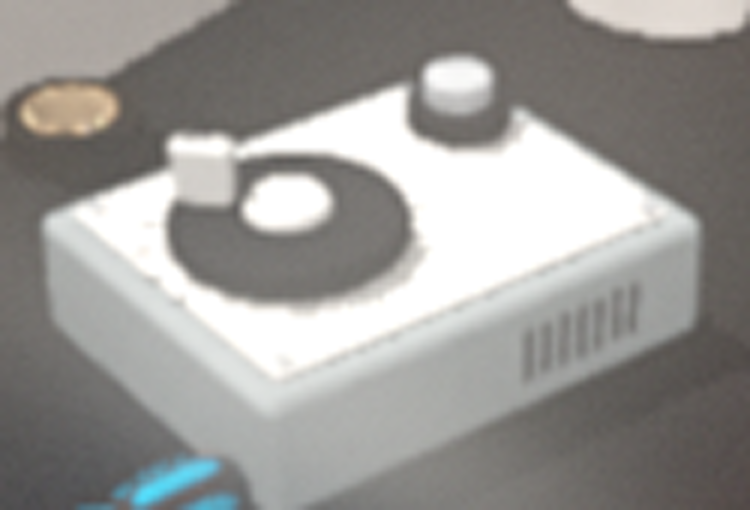

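View pics/b_side.png

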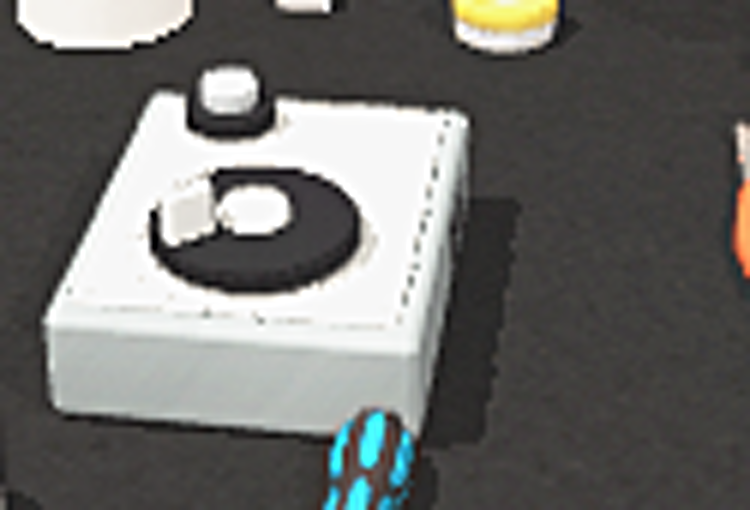

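Enlarged, the scene view shows the lug at crop (203,170), the dial centre near (290,215) and the button at (458,85). That is only about 3 mm per pixel, so I'll look from the wrist camera. First I need to know where the tall bystanders stand, to route round them.

Run:
```python
import pickle
from h import *
from rig import env
S=pickle.load(open("scene.pkl","rb"));D=pickle.load(open("side.pkl","rb"))
def tri(a,b):
    o1,d1=ray(S,*a);o2,d2=ray(D,*b); A=np.stack([d1,-d2],1);t=np.linalg.lstsq(A,o2-o1,rcond=None)[0]
    p,q=o1+t[0]*d1,o2+t[1]*d2; return ((p+q)/2).round(0),np.linalg.norm(p-q).round(1)
print("roll top",tri((289,96),(225,115)))
print("roll base",onz(S,287,180,0),onz(D,227,185,0))
print("box",onz(S,375,150,0),onz(D,240,152,0), "boxtop",tri((352,68),(226,88)))
print("black box",onz(D,315,165,0),onz(S,395,200,0))
dc=tri((175+290/6,178+215/6-1),(210+255/6,180+212/6)); bt=tri((175+458/6,178+75/6),(210+230/6,180+90/6)); lug=tri((175+203/6,178+145/6),(210+185/6,180+195/6))
print("dial",dc,"btn",bt,"lug",lug)
# mug/tin/block/driver
for n,a,b in [("mug",(120,255),(192,292)),("tin",(349,210),(293,186))]: print(n,onz(S,*a,0),onz(D,*b,0))
from scipy.spatial.transform import Rotation as R
def ori(th): # tool x at heading th, z down
    x=np.array([np.cos(th),np.sin(th),0]);z=np.array([0,0,-1.]);return R.from_matrix(np.stack([x,np.cross(z,x),z],1)).as_rotvec()
for th in np.radians([-90,-45,0,45,90,135,180]):
    q=env.inverse_kinematics([480,300,230],ori(th)); print(np.degrees(th).round(),None if q is None else np.round(q,2))
```

```text
roll top (array([594.,  20., 232.]), np.float64(2.5))
roll base [587.33668007  18.72615675   0.        ] [601.57016344  31.67649815   0.        ]
box [ 553.25501045 -351.25889706    0.        ] [ 608.75144915 -268.14392392    0.        ] boxtop (array([ 661., -321.,  244.]), np.float64(2.0))
black box [ 310.66965279 -153.12796016    0.        ] [ 329.25395155 -112.05197456    0.        ]
dial (array([474., 325.,  68.]), np.float64(0.8)) btn (array([499., 227.,  74.]), np.float64(5.4)) lug (array([499., 343.,  88.]), np.float64(4.0))
mug [570.72350905 519.93667385   0.        ] [574.90690413 525.28723902   0.        ]
tin [375.25027966  17.54554081   0.        ] [384.80852021  23.84103891   0.        ]
-90.0 [ 0.56  0.32  0.03  1.28  0.   -1.01]
-45.0 [ 0.56  0.32  0.03  1.28 -0.   -1.8 ]
0.0 [ 0.56  0.32  0.03  1.28  0.   -2.58]
45.0 [ 0.56  0.32  0.03  1.28 -0.    2.91]
90.0 [0.56 0.32 0.03 1.28 0.   2.13]
135.0 [0.56 0.32 0.03 1.28 0.   1.34]
180.0 [0.56 0.32 0.03 1.28 0.   0.56]
```

The paper roll is at (595,22), about 235 mm high, and is the only tall obstacle on the way. I'll retract and lift, swing round, close the gripper and look from above.

```bash
cat >> h.py <<'E'
from scipy.spatial.transform import Rotation as R
def ori(th):
    x=np.array([np.cos(th),np.sin(th),0]);z=np.array([0,0,-1.]);return R.from_matrix(np.stack([x,np.cross(z,x),z],1)).as_rotvec()
E
python3 - <<'E'
from rig import env, vision, monitor
from h import *
import pickle
env.movel([130,-400,400],speed=250)
th=np.radians(-76)
env.reach([300,200,400],ori(th))
env.set_gripper(0)
env.reach([470,345,235],ori(th))
print(monitor.read_time(),monitor.read_eef_pos(),monitor.read_grip_width())
f=vision.grab_frame("wrist");pickle.dump(f,open("w1.pkl","wb"));cv2.imwrite("pics/c_w.png",f["img"][:,:,::-1])
E
```

```text
5.325 [469.772071   344.7456476  236.13826342] 0.3196199399528221
```

View pics/c_w.png

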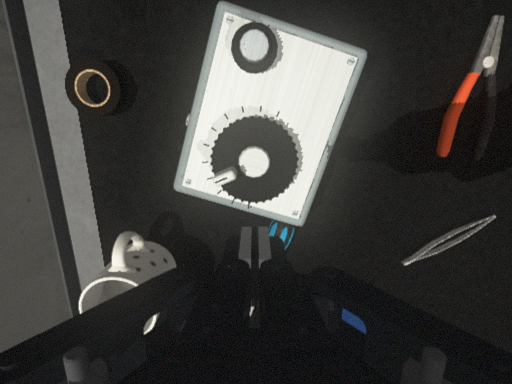

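The wrist view shows the hub at about (255,161), the lug at (224,176), the button at (255,44), the top corners at (221,3), (366,52), (303,224) and (175,188), and the closed fingertips at (256,228). Now precise centroids.

```bash
cat >> h.py <<'E'
def blob(f,u,v,r,thr,show=False):
    """centroid of bright blob containing/closest to (u,v)"""
    g=f["img"].min(2); m=np.zeros_like(g); y0,x0=int(v-r),int(u-r); y0=max(y0,0)
    m[y0:int(v+r)+1,x0:int(u+r)+1]=(g[y0:int(v+r)+1,x0:int(u+r)+1]>thr)*255
    cs,_=cv2.findContours(m,cv2.RETR_EXTERNAL,cv2.CHAIN_APPROX_NONE)
    c=min(cs,key=lambda c:-cv2.pointPolygonTest(c,(float(u),float(v)),True)); return cv2.fitEllipse(c) , cv2.contourArea(c)
E
python3 - <<'E'
import pickle
from h import *
f=pickle.load(open("w1.pkl","rb"))
c=f["img"][0:235,165:375,::-1]; c=cv2.resize(c,None,fx=2.5,fy=2.5,interpolation=cv2.INTER_CUBIC);cv2.imwrite("pics/d.png",c)
e,a=blob(f,255,161,20,130);print("hub",e,a);h=onz(f,*e[0],73);print(h)
e,a=blob(f,255,44,18,110);print("btn",e,a);
for z in (65,70,75,80):print(z,onz(f,*e[0],z), 2*np.pi*0+e[1][0]/2*np.linalg.norm(f["pose"][2,3]-z)/294.7)
C=[onz(f,u,v,55) for u,v in [(221,3),(366,52),(303,224),(175,188)]]
print(np.round(C,1),np.mean(C,0))
for i in range(4):
    d=C[(i+1)%4]-C[i];print(np.linalg.norm(d).round(1),np.degrees(np.arctan2(d[1],d[0])).round(1))
E
```

```text
hub ((253.6658477783203, 161.5430908203125), (28.476049423217773, 30.368030548095703), 144.98388671875) 674.0
[473.38069232 326.81868196  73.        ]
btn ((253.77218627929688, 44.99385452270508), (28.127378463745117, 31.913022994995117), 2.8424854278564453) 703.0
65 [498.47675048 226.22318762  65.        ] 13.762988658453157
70 [498.22863649 227.14586649  70.        ] 13.524378389843172
75 [497.98052251 228.06854537  75.        ] 13.285768121233184
80 [497.73240853 228.99122424  80.        ] 13.047157852623199
[[535.7 198.3  55. ]
 [396.4 204.8  55. ]
 [404.2 383.2  55. ]
 [545.9 377.1  55. ]] [470.54247067 290.8582048   55.        ]
139.4 177.3
178.6 87.5
141.8 -2.5
179.1 -93.3
```

View pics/d.png

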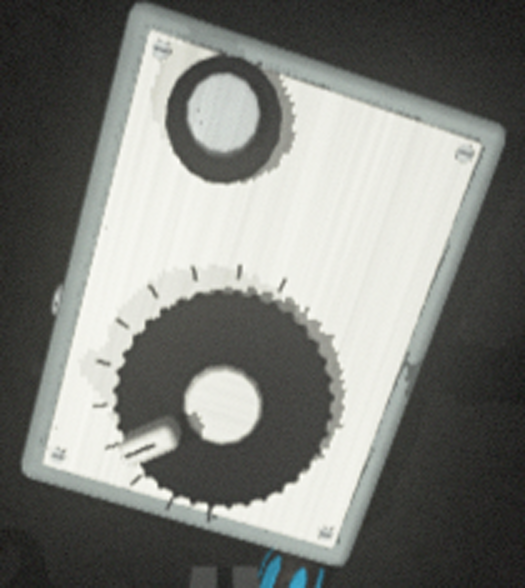

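Run:
```python
import pickle
from h import *
f=pickle.load(open("w1.pkl","rb"))
A=np.array([473.4,326.8])
for u,v in [(165+143/2.5,446/2.5),(165+172/2.5,428/2.5)]:
    p=onz(f,u,v,92);d=p[:2]-A;print("lug pt",p,np.linalg.norm(d),np.degrees(np.arctan2(d[1],d[0])))
print("tip proj",proj(f,[469.8,344.7,236.1-25]))
for a in (57.4,37.4,17.4,-2.6,-22.6,-42.6): # tick projections
    a=np.radians(a);print(proj(f,[*(A+47*np.array([np.cos(a),np.sin(a)])),55]))
S=pickle.load(open("scene.pkl","rb"));D=pickle.load(open("side.pkl","rb"))
for F in(S,D): print(proj(F,[498,228,75]),proj(F,[*A,73]),proj(F,[*(A+30*np.array([np.cos(.653),np.sin(.653)])),92]))
```

```text
lug pt [498.12450233 345.60925206  92.        ] 31.065881259728673 37.26219045079629
lug pt [489.38829112 336.53233472  92.        ] 18.71747290980818 31.32955949079469
tip proj [251.05205323 240.87712168]
[221.14447072 189.00421694]
[212.10024235 176.30257356]
[207.82525964 161.12534135]
[209.02796699 145.18694266]
[215.79238565 130.4444862 ]
[227.45854751 118.85475464]
[251.14619004 191.51739129] [222.89229122 211.50150057] [208.56117649 202.06718363]
[248.47376724 193.78095829] [252.60105867 213.8849413 ] [241.30522497 210.5718195 ]
```

The geometry agrees: dial axis (473.4, 326.8), controller yaw about -2.6°, lug at about 37° in the world frame. Now the first click, in small arc steps while reading the force.

```bash
cat >> h.py <<'E'
A=np.array([473.4,326.8]); A0=37.4; Z=103.0
def pose(delta,gap=0.,z=Z):
    """tool pose with front face on the lug's rear face if dial turned delta deg clockwise"""
    a=np.radians(A0-delta); r=np.array([np.cos(a),np.sin(a)]); t=np.array([np.sin(a),-np.cos(a)])
    c=A+30*r-(16+gap)*t
    return [c[0],c[1],z],ori(np.arctan2(t[1],t[0])),t
def push(env,monitor,deltas,f0,speed=20):
    for d in deltas:
        p,o,t=pose(d); env.movel(p,o,speed=speed); F=monitor.read_wrist_force()-f0
        print(d,"Ft %.2f Fz %.2f |F| %.2f"%(F[:2]@t,F[2],np.linalg.norm(F)),end=" | ")
    print()
E
python3 - <<'E'
from rig import env, vision, monitor
from h import *
import pickle
p,o,t=pose(0,12,170); env.reach(p,o)
p,o,t=pose(0,12); env.movel(p,o,speed=100); 
print(monitor.read_time(),np.array(monitor.read_eef_pos())-p)
f0=np.array(monitor.read_wrist_force()); np.save("f0.npy",f0)
p,o,t=pose(0,4); print(env.movel(p,o,speed=40,contact_N=2))
push(env,monitor,[-4,-1,2,5,8],f0)
print(monitor.read_time())
f=vision.grab_frame("wrist");cv2.imwrite("pics/e.png",f["img"][:,:,::-1])
E
```

```text
6.65 [0.37684058 0.26541592 0.80239746]
False
-4 Ft -0.31 Fz -0.50 |F| 0.75 | -1 Ft 0.44 Fz -0.34 |F| 0.95 | 2 Ft -0.26 Fz -0.60 |F| 0.66 | 5 Ft -1.78 Fz -0.46 |F| 1.86 | 8 Ft -5.18 Fz -0.80 |F| 5.50 | 
8.2667
```

View pics/e.png

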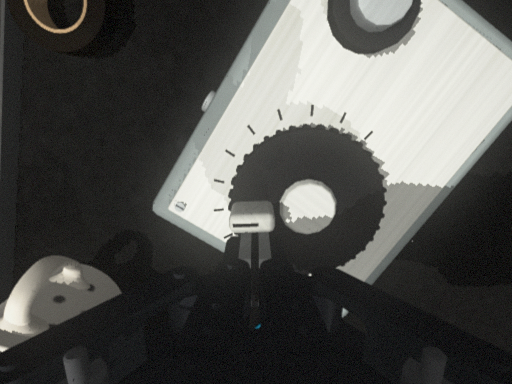

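The wrist view shows the fingertip square against the lug at (252,217). Contact came at a commanded angle of about 4° and the force is now 5 N, so half-way should be at a commanded 14°.

Run:
```python
from rig import env, vision, monitor
from h import *
f0=np.load("f0.npy")
push(env,monitor,[10,12,14,15.5,17],f0)
print(monitor.read_time())
f=vision.grab_frame("wrist");cv2.imwrite("pics/f.png",f["img"][:,:,::-1])
```

```text
10 Ft -2.45 Fz -0.72 |F| 2.68 | 12 Ft -1.58 Fz 0.22 |F| 1.83 | 14 Ft -0.93 Fz -1.44 |F| 2.03 | 15.5 Ft -0.02 Fz -1.65 |F| 1.74 | 17 Ft -0.11 Fz -1.12 |F| 1.28 | 
9.5667
```

View pics/f.png

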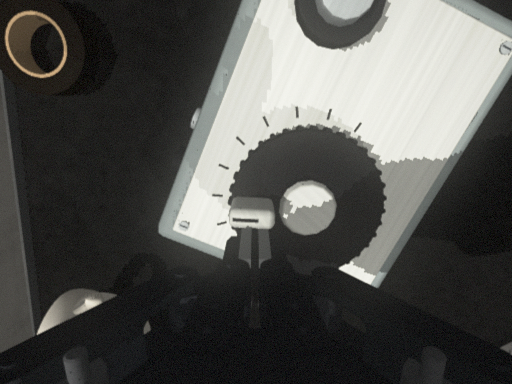

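Force rose to 5 N, fell to zero, and the lug at (252,212) now sits ahead of the finger: first click done. On to clicks 2 and 3 with the same profile.

Run:
```python
from rig import env, vision, monitor
from h import *
f0=np.load("f0.npy")
push(env,monitor,[20,22,24,26,28,30,32,34,36,37],f0)
f=vision.grab_frame("wrist");cv2.imwrite("pics/g.png",f["img"][:,:,::-1])
print(monitor.read_time())
```

```text
20 Ft -0.03 Fz -0.89 |F| 1.30 | 22 Ft -0.50 Fz -1.28 |F| 1.61 | 24 Ft -1.99 Fz -0.59 |F| 2.81 | 26 Ft -4.48 Fz -0.83 |F| 4.63 | 28 Ft -4.87 Fz -0.95 |F| 5.22 | 30 Ft 0.88 Fz -1.10 |F| 1.69 | 32 Ft 0.36 Fz -0.35 |F| 0.57 | 34 Ft -0.02 Fz -1.71 |F| 1.71 | 36 Ft -0.26 Fz -0.13 |F| 0.64 | 37 Ft -0.70 Fz -0.74 |F| 1.02 | 
12.1667
```

View pics/g.png

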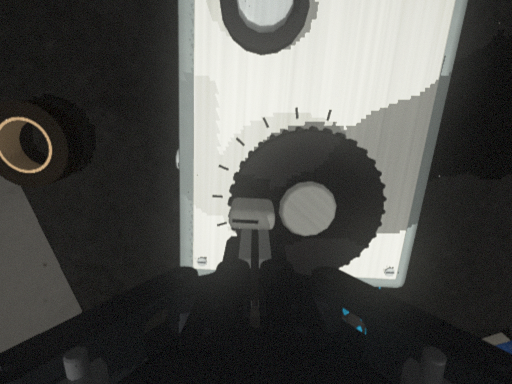

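Click 2 shows the same profile: a 5 N peak, then zero, with the lug again free ahead of the finger at (252,213). Click 3 next.

Run:
```python
from rig import env, vision, monitor
from h import *
f0=np.load("f0.npy")
push(env,monitor,[40,42,44,46,48,50,52,54,56],f0)
f=vision.grab_frame("wrist");cv2.imwrite("pics/h.png",f["img"][:,:,::-1])
print(monitor.read_time())
```

```text
40 Ft 0.73 Fz -0.27 |F| 0.86 | 42 Ft -1.29 Fz -0.95 |F| 2.36 | 44 Ft -2.65 Fz -2.39 |F| 4.79 | 46 Ft -4.26 Fz -1.97 |F| 5.44 | 48 Ft -3.86 Fz -1.61 |F| 4.27 | 50 Ft 0.85 Fz -0.29 |F| 1.51 | 52 Ft 0.85 Fz -0.09 |F| 1.41 | 54 Ft 0.84 Fz -0.19 |F| 0.98 | 56 Ft 0.37 Fz -1.95 |F| 2.33 | 
14.4667
```

View pics/h.png

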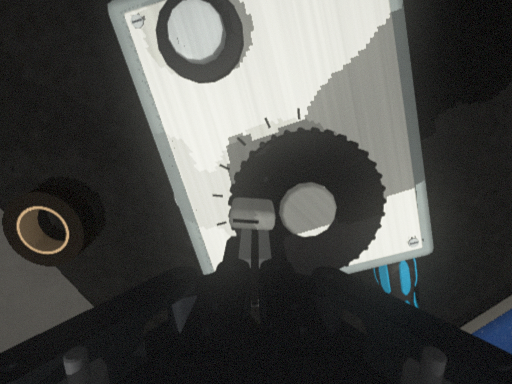

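Click 3 done, same pattern, lug at (252,213). For the fourth click I'll stop as soon as the snap shows, back straight off, lift and check from above.

Run:
```python
from rig import env, vision, monitor
from h import *
import pickle
f0=np.load("f0.npy")
push(env,monitor,[60,62,64,66,68,70,72,73.5],f0)
p,o,t=pose(73.5,10); env.movel(p,speed=40)
p,o,t=pose(73.5,10,170); env.movel(p,speed=150)
env.reach([470,345,235],ori(np.radians(-76)))
print(monitor.read_time())
f=vision.grab_frame("wrist");pickle.dump(f,open("w2.pkl","wb"));cv2.imwrite("pics/i.png",cv2.resize(f["img"][0:235,165:375,::-1],None,fx=2.5,fy=2.5,interpolation=cv2.INTER_CUBIC))
```

```text
60 Ft 0.15 Fz -0.86 |F| 1.01 | 62 Ft -2.73 Fz -0.80 |F| 2.97 | 64 Ft -4.52 Fz -2.33 |F| 5.68 | 66 Ft -4.53 Fz -2.06 |F| 5.52 | 68 Ft -2.07 Fz -0.50 |F| 2.67 | 70 Ft 0.94 Fz 0.31 |F| 1.44 | 72 Ft 0.92 Fz -0.78 |F| 1.59 | 73.5 Ft 0.02 Fz 0.48 |F| 0.92 | 
18.2833
```

View pics/i.png

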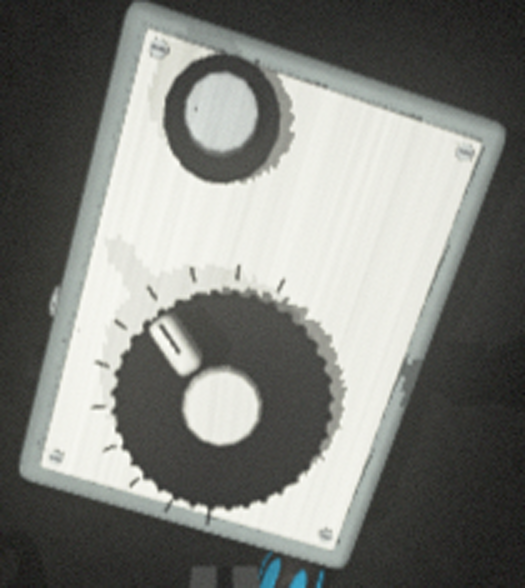

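Counted against the ticks, the lug moved from the tick at crop (112,445) to the one at (152,293), past (100,405), (102,363) and (122,323). That is exactly four clicks. Now the button.

Run:
```python
from rig import env, vision, monitor
from h import *
f=lambda:np.array(monitor.read_wrist_force()).round(2)
o=ori(np.radians(-76))
env.reach([498,228,130],o); f0=f(); print(f0)
print(env.movel([498,228,85],speed=30,contact_N=2.5)); z=monitor.read_eef_pos()[2]; print("z",z,f()-f0)
for i in range(14):
    c=env.movel([498,228,z-1*(i+1)],speed=15,contact_N=14)
    F=f()-f0; print(i+1,c,round(monitor.read_eef_pos()[2],2),F)
    if c or F[2]>14: break
env.sleep(0.3); print(monitor.read_eef_pos(),f()-f0,monitor.read_time())
fr=vision.grab_frame("wrist");cv2.imwrite("pics/j.png",fr["img"][:,:,::-1])
```

```text
[-0.28  0.5   1.62]
True
z 97.8676216622251 [ 1.64 -0.41  2.45]
1 False 96.95 [-0.4  -2.06  2.04]
2 False 96.05 [-1.73 -1.32  4.22]
3 False 95.92 [-3.31 -3.09 12.77]
4 False 95.76 [-6.35 -4.25 21.59]
[498.01146058 227.9596898   95.70980214] [-6.22 -3.   22.75] 21.325
```

View pics/j.png

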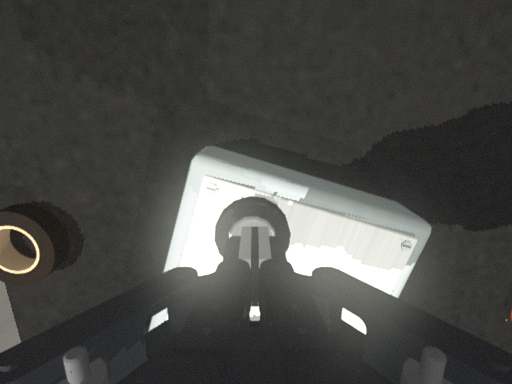

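The force went stiff at TCP z of about 95.8 (22 N). I'll confirm this is the end of the button's travel by logging force against height while it rises.

Run:
```python
from rig import env, vision, monitor
from h import *
def f():
    L=[]
    for _ in range(6): L.append(monitor.read_wrist_force()); env.sleep(0.03)
    return np.mean(L,0).round(2)
z=96.9
print(f(),monitor.read_eef_pos()[2])
for i in range(11):
    env.movel([498,228,94.5+0.9*(i+1)],speed=20); print(round(monitor.read_eef_pos()[2],2),f())
print(monitor.read_time())
```

```text
[-6.64 -3.25 23.89] 95.72147178685549
96.01 [-2.52 -1.85 10.12]
96.38 [-1.07 -0.94  4.86]
97.18 [-1.26 -1.02  4.32]
98.09 [-1.11 -1.52  3.37]
99.01 [-1.12 -1.61  3.41]
99.91 [-0.83 -1.5   2.83]
100.82 [-0.46 -1.29  2.24]
101.75 [ 0.02 -0.49  1.36]
102.53 [-0.01 -0.15 -0.16]
103.55 [ 0.09 -0.09 -0.07]
104.5 [-0.3   0.12 -0.04]
26.525
```

The button's spring force runs from about 0 at z≈102.2 to 5 N at z≈96.3, then turns stiff. That is the full 6 mm of travel, and it came back up. I'll retreat and make the final check.

Run:
```python
from rig import env, vision, monitor
from h import *
o=ori(np.radians(-76))
env.movel([498,228,170],speed=150); env.reach([470,345,235],o)
f=vision.grab_frame("wrist");s=vision.grab_frame("side")
a=cv2.resize(f["img"][0:235,165:375,::-1],None,fx=2,fy=2); b=s["img"][90:325,130:330,::-1]; b=cv2.resize(b,None,fx=1.8,fy=2)
cv2.imwrite("pics/k.png",np.hstack([a,b])); print(monitor.read_time(),monitor.read_wrist_force())
```

```text
27.8167 [-0.03449112 -0.30412133  0.31061922]
```

View pics/k.png

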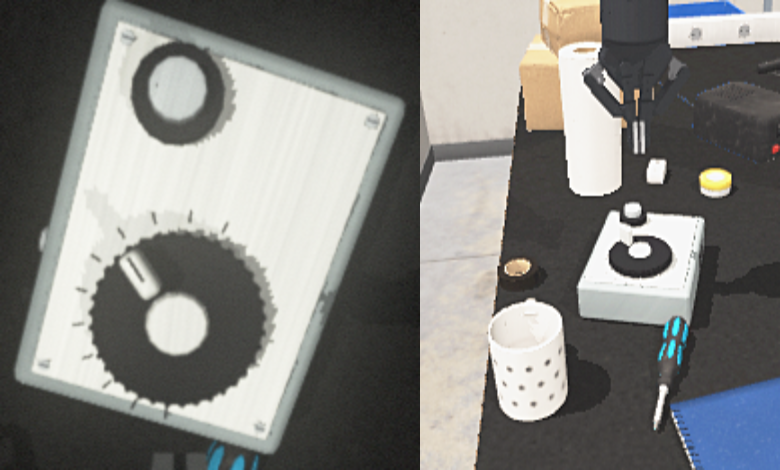

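The lug still points at the fourth tick, crop (121,232). The button is up at (177,87), and the mug, screwdriver, block and tin are where they were. The robot is clear.

```bash
python3 -c "
from rig import env
env.sign_off()"
```

```text
the job is handed in; nothing more can be done
```

I turned the dial exactly four clicks clockwise, then pressed the set button fully down and let it come back up. The job is handed in, at about 28 s of the 58 s allowed.

- **Dial:** I pushed the lug's flat side with the closed fingertip, one click at a time. Each click showed a force peak of about 5 N and then a drop to zero. From above, the lug had moved on by exactly four ticks and was still there after the button press.
- **Button:** the force was about 5 N after roughly 6 mm of travel, then turned stiff. I stopped at about 22 N. On the way up the force fell to zero over the same 6 mm, so the button came fully back.
- **Surroundings:** in the last pictures the mug, screwdriver, block and tin were where they started, judged by eye. The robot was clear, with the wrist force near zero.
- **Disagreement:** contact with the lug came about 2–4° later than my measured position predicted, which is within the 2 mm calibration tolerance. It did not affect the result, and no checks failed.

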